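Load a slide carrier under the sprung clip of a slide viewer

ROBOT

A 7-joint arm with a two-finger parallel gripper is mounted at the origin on the work surface. World frame = base frame: x ahead of the robot, y to its left, z up, the work surface at z = 0. Lengths are in m, angles in rad, forces in N, time in s.
With the tool pointing down it reaches from about 0.375 to 0.925 m from the base axis. Payload 3.1 kg.
Tool frame: the origin (TCP) lies on the centre line of the jaws, within the pads' length; the fingertips stand 11 mm ahead of it and the grasp point (between the pads) lies 8 mm behind it; x points along the fingers, z is the direction in which the jaws open and shut, and the axes are right-handed (so a half turn about x gives the same grasp; the last joint's range is limited). The gripper opens to 85 mm and grips with 20 to 120 N. Pads are 22 mm wide; open, the fingers measure 114 mm over their backs; the gripper's body (76 mm by 85 mm) begins 54 mm behind the grasp point. The pads swing forward as they close: fully open they stand 13 mm farther back than shut.
Start: joints at [1.212, 0.383, 0.044, 1.598, -0.018, 1.161, -0.05], TCP at [0.168, -0.628, 0.242] pointing down, gripper open.
Joint ranges: [-2.61, 2.61], [-0.41, 2.15], [-1.48, 1.57], [0, 2.5], [-1.57, 4.71], [0.05, 1.97], [-2.85, 2.85]. Speed limits (rad/s): [2.79, 2.79, 3.14, 3.14, 3.14, 3.14, 3.14].

INTERFACE

Orientations are given as a unit quaternion [x, y, z, w].
In Python, from workcell import readout, eyes, job gives the robot as it stands. The module is installed in compiled form; this text tells all that it offers.
- The arm moves only by the tool servo_tool, never from a script. Its arguments are lists of equal length, an entry for each row: "hand": the gripper's target within -1 to 1 (fully open at 1, half-way at 0, shut at -1); "offset": the shift along the tool's x, y, z in units of 0.15 m (1.0 is 0.15 m), a list of three; "spin": the turn about the tool's x in units of 180 degrees (1.0 is 180 degrees). In form: {"hand": [hand, ...], "offset": [[tx, ty, tz], ...], "spin": [spin, ...]}. A call has exactly 5 rows; each row is the pose to reach, as a shift and turn from the pose commanded when the call began, along the tool's axes at that moment, turning the shorter way round; what a row does not reach only later rows make up. A row lasts 1/8 s, in which the tool goes at most 62.5 mm and 10.7 degrees, less where a joint would pass 70% of its speed; a pose out of reach is approached as far as the arm can. A call with a number of a shift or a turn outside -1 to 1 is refused whole. A call with a gripper value outside its range is refused whole. The fingers move at their own pace and stop on an object; the grip force is fixed at half the most. Time passes only in rows, so rows that repeat a pose let the fingers close, or fill a call up. It gives the time, the measured TCP pose, the force and the opening at its end, in the units of the state.
- readout.observe(): the state, without advancing time (a new reading comes with each control period).
- eyes.camera(name): name is "scene" or "top" or "wrist"; returns (picture, depth): 384x512x3 uint8, red, green, blue; 384x512 float32, m along the optical axis (not along the pixel's ray), 0 where there is no reading.
- eyes.calibration(name): a dict with "camera_matrix" (3x3 intrinsics, pixels), "pose" (4x4, takes a point from camera to world coordinates); the wrist camera has in their place "mount" (4x4, takes a point from camera to tool coordinates, whose origin is the TCP and whose axes are the tool frame's). Camera axes: x right, y down, z forward; pixel columns grow to the right and rows downward; lengths in m; the calibration is good to about 2 mm. A picture is of the moment at which its call begins: read the wrist's pose just before it. calibration takes no time and is no camera call.
- job.finish_job(): hands the job in, once; it reports no verdict.
The state is a dict: "time_s": time; "joint_positions": joint angles; "joint_velocities": joint speeds; "tau": joint torques, N m; "eef_pos": TCP position; "tcp_rot": TCP orientation; "contact_force": force on the tool from outside, world axes, zero at the start; "moment": the same for the moment, N m; "gripper_width": opening from 0.0 (shut) to 1.0 (fully open).
Only numpy, scipy, OpenCV 4.12 (cv2) and the standard library are available. Lean on these libraries where they do the work, as an engineer would, in place of code of your own. Each camera call takes 0.05 s, during which the arm holds its last target.

TASK

Load the slide carrier into the slide viewer: use the carrier to draw back the sprung curved clip, lower it flat onto the stage between clip and rail, and push it gently but firmly home so that you feel it bear against both the long fixed rail and the screw of the end stop. Then let go, so that the clip holds it squarely against the rail, still touching the end stop. Force nothing, and leave the dishes, the jar and the hand lens where they are.

Things in the scene. Friction and masses are not known exactly. Their poses are not given: they have to be found in the camera images.
- viewer: slide viewer, a low white light box with an aluminium stage on top, fixed to the bench, 200 (x) x 240 (y) x 50 mm high. Origin: centre of its underside; z up; its stage is flat at z = 50 mm. The rail lies along the stage's +x side, the end stop at its +y side, the clip at its -x side.
- rail: the long fixed edge: a low steel bar on the stage, 12 (x) x 110 (y) x 5 mm high, its axes parallel to the viewer's. Origin: on the stage, at the middle of the bar's guiding face, which looks to the viewer's -x. It lies at (40, 0, 50) mm in the viewer's frame.
- stop: end stop: aluminium block 26 (x) x 16 (y) x 14 mm high on the stage. From its face towards the viewer's -y sticks a steel adjusting screw, head 9 mm across, centre 5 mm above the stage; the carrier's short end goes against it. The head's face stands 6 to 28 mm before the block's face: unmeasured, differs each time. Origin: foot of that block face's middle, at (17, 70, 50) mm in the viewer's frame, axes parallel.
- pin (a joint): travel (m) of the thin sprung sensing pin (3.6 mm across) in the middle of the screw's head: 0 when free, standing 3 mm proud of the head's face; 0.003 when pushed flush by a carrier that bears on the head. Its spring is weak, 0.4 N, less than the clip's hold on the carrier.
- clip (a joint): angle (rad) of the sprung curved steel arm, which turns about an upright pivot at (-30, -85) mm in the viewer's frame: 0 at rest, growing as its tip is drawn back (away from the rail, to the viewer's -x), at most 0.5. Its spring always drives it towards 0; the tip pushes with about 3 N at rest, 4 N with the carrier in place, 5 N at 0.25. About 0.13 with the carrier seated against the rail. The bar is 8 mm thick, from 4 to 12 mm above the stage.
- clip_tip (a point): centre of the clip's round end post, 8 mm above the stage. The post is 12 mm in diameter and reaches from 3 to 16 mm above the stage. At rest the tip lies at (-4, 10) mm in the viewer's frame, so that the free gap from post to rail is 38 mm, 12 mm less than the carrier needs: the carrier goes in only when its edge has pushed the post back. Held with its underside some 8 mm above the stage, the carrier overhangs the 5 mm rail freely and its edge still meets the post.
- carrier: loose grey plate 50 (x) x 86 (y) x 8 mm, about 0.12 kg, two small windows, upright finger tab in its middle, 30 (x) x 12 (y) mm, 8 to 46 mm above the underside. Origin: centre of its underside. Same after half a turn. Seated: long side along the rail, origin 25 mm from the rail's face and 43 mm from the screw head's face. Plate, stage, rail, clip and screw slide easily (friction about 0.2).
- dishes: bystander: a stack of four culture dishes, 90 mm in diameter, 60 mm high; origin at the centre of its underside
- jar: bystander: a small amber jar, 60 mm in diameter, 75 mm high; origin at the centre of its underside
- lens: bystander: a black hand lens lying flat, 130 mm long, 72 mm wide, 12 mm high; origin on the bench, near its middle
Mind the look-alikes: they are no part of the job. Leave any yellow look-alike of the carrier alone.

How it is judged:
By the outcome, as a careful person would: the job done as asked, in the order asked, and still so for the second after the job is handed in, with the robot touching nothing.
It also fails if it takes over 72 s, if anything falls off the work surface, if the arm or the gripper's body presses on something with over 40 N, if the wrist force passes 120 N, or if a joint passes its speed limit or range.

## Working session

There is one attempt and no reset: what is moved stays moved. The work goes in short steps, Python scripts to look and compute and a tool call to move; the robot and the scene stay as the last step left them, time stands still between calls to the robot, and variables do not carry over. Pictures are saved under pics/ and viewed, and the job is handed in when it is done.

Besides the shell and the picture viewer there is one more tool, called after "Emit:" as a command line: name --pt "numbers of a row" for each row, then --argument value for the rest. servo_tool: Moves the arm, as the interface text tells. Its arguments: {"type":"object","properties":{"hand":{"type":"array","items":{"type":"number"}},"offset":{"type":"array","items":{"type":"array","items":{"type":"number"}}},"spin":{"type":"array","items":{"type":"number"}}},"required":["hand","offset","spin"]}

```bash
mkdir -p pics; ls; cat > h.py <<'E'
import numpy as np, cv2
from scipy.spatial.transform import Rotation as R
from workcell import readout, eyes, job
def save(n,im): cv2.imwrite('pics/'+n+'.png',cv2.cvtColor(im,cv2.COLOR_RGB2BGR))
def T():
    s=readout.observe(); M=np.eye(4); M[:3,:3]=R.from_quat(s['tcp_rot']).as_matrix(); M[:3,3]=s['eef_pos']; return M
def pose(name):
    c=eyes.calibration(name)
    return (np.array(c['camera_matrix']), np.array(c['pose']) if 'pose' in c else T()@np.array(c['mount']))
def cloud(name,d,KP=None):
    K,P=KP or pose(name); v,u=np.mgrid[:384,:512]
    p=np.stack([(u-K[0,2])/K[0,0]*d,(v-K[1,2])/K[1,1]*d,d,np.ones_like(d)],-1)
    return (p@P.T)[...,:3]
def plane(name,u,v,z,KP=None):
    K,P=KP or pose(name); r=P[:3,:3]@np.array([(u-K[0,2])/K[0,0],(v-K[1,2])/K[1,1],1]); return P[:3,3]+r*(z-P[2,3])/r[2]
E
python3 - <<'E'
from h import *
print(readout.observe())
for n in ['scene','top','wrist']:
    kp=pose(n); im,d=eyes.camera(n); save(n+'0',im); np.savez('pics/%s0.npz'%n,im=im,d=d,K=kp[0],P=kp[1]); print(n,kp)
E
```

```text
pics
{'time_s': 0.0, 'joint_positions': array([ 1.21222891,  0.38383259,  0.04384325,  1.59960763, -0.01789904,
        1.16115564, -0.04990085]), 'joint_velocities': array([ 1.91173224e-03,  1.74213284e-03, -7.57109823e-04, -5.11074629e-05,
       -1.24307629e-03, -4.66086881e-05, -1.80370753e-04]), 'tau': array([ 3.13086675e-04, -4.33455598e+01,  1.02420956e+00, -2.49512887e+01,
        1.05952521e-02,  1.14056040e-02,  8.12601485e-06]), 'eef_pos': array([ 0.16733765, -0.62714259,  0.2408732 ]), 'tcp_rot': array([ 0.43124953,  0.56153998, -0.43020789,  0.56001595]), 'contact_force': array([ 0.23225783, -0.47314171,  0.45017002]), 'moment': array([-0.02371774, -0.01419891, -0.01345842]), 'gripper_width': 0.998680504254134}
scene (array([[358.76626571,   0.        , 260.14666746],
       [  0.        , 358.76626571, 188.33952286],
       [  0.        ,   0.        ,   1.        ]]), array([[ 0.87120198,  0.40838545, -0.27244895,  0.81765236],
       [ 0.49092275, -0.72314361,  0.48585818, -0.3719864 ],
       [ 0.00139769, -0.557032  , -0.83048985,  0.63487292],
       [ 0.        , 
[... 155 characters left out ...]
 [  0.        ,   0.        ,   1.        ]]), array([[-0.00610493, -0.98499594,  0.1724695 ,  0.48780566],
       [-0.99881793, -0.00231089, -0.04855312, -0.00475445],
       [ 0.04822319, -0.17256204, -0.9838175 ,  0.74415942],
       [ 0.        ,  0.        ,  0.        ,  1.        ]]))
wrist (array([[289.93063597,   0.        , 252.68122265],
       [  0.        , 289.93063597, 194.11011527],
       [  0.        ,   0.        ,   1.        ]]), array([[ 0.25857088, -0.92780657, -0.26891647,  0.23682057],
       [-0.96599067, -0.24885902, -0.07022264, -0.60900366],
       [-0.00176927,  0.27792833, -0.96060018,  0.37243355],
       [ 0.        ,  0.        ,  0.        ,  1.        ]]))
```

View pics/scene0.png

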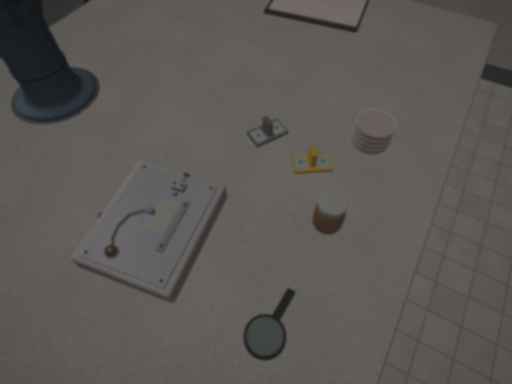

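View pics/top0.png

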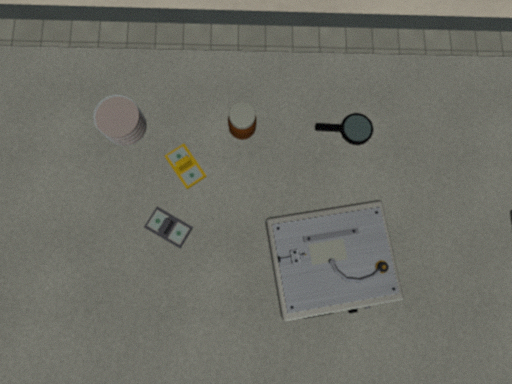

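View pics/wrist0.png

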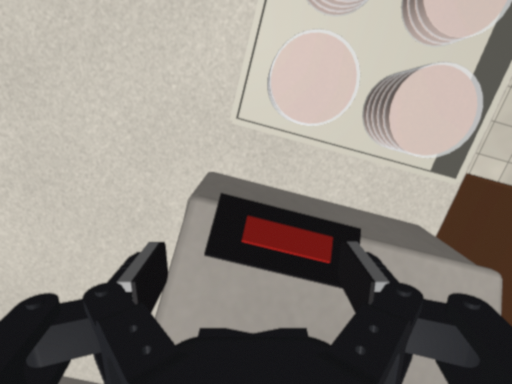

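Candidates for the carrier are the grey plate with a dark tab (top 168,227; scene 267,130) and the yellow look-alike (top 186,166; scene 312,160). I choose the grey one and will check it in a close crop.

```bash
python3 - <<'E'
import cv2
im=cv2.imread('pics/top0.png')
a=cv2.resize(im[190:265,130:210],None,fx=7,fy=7,interpolation=cv2.INTER_CUBIC)
cv2.imwrite('pics/c1.png',cv2.convertScaleAbs(a,alpha=1.6))
a=cv2.resize(im[195:325,260:410],None,fx=5,fy=4.5,interpolation=cv2.INTER_CUBIC)
a=cv2.resize(im[195:325,260:410],None,fx=4.5,fy=4.5,interpolation=cv2.INTER_CUBIC)
cv2.imwrite('pics/c2.png',cv2.convertScaleAbs(a,alpha=1.4))
E
```

```text
(no output)
```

View pics/c1.png

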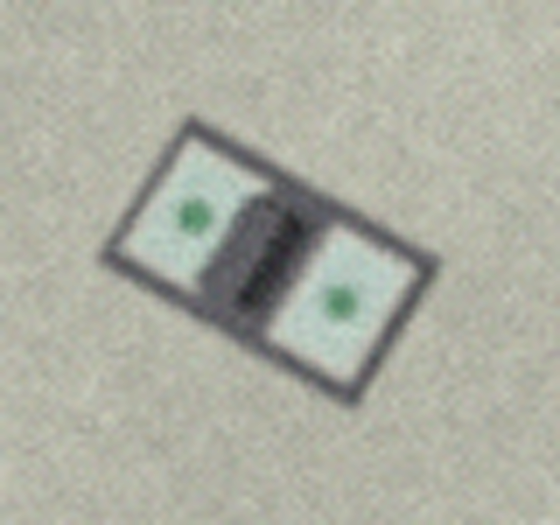

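View pics/c2.png

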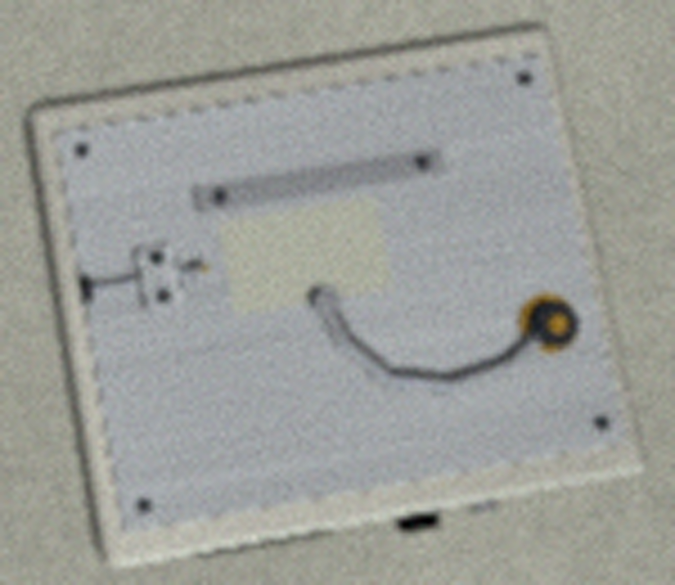

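```bash
python3 - <<'E'
from h import *
f=np.load('pics/top0.npz'); KP=(f['K'],f['P'])
def q(pts,s,o,z): return np.array([plane('top',(x+.5)/s-.5+o[0],(y+.5)/s-.5+o[1],z,KP) for x,y in pts])
c=q([(192,118),(437,262),(352,404),(103,256)],7,(130,190),.008)
print('carrier',c.round(4),c.mean(0).round(4)); e=[np.linalg.norm(c[i]-c[i-1]) for i in range(4)];print(e)
L=(c[1]-c[0]+c[2]-c[3]); print('long yaw',np.degrees(np.arctan2(L[1],L[0])), 'short',[np.degrees(np.arctan2(*(c[a]-c[b])[[1,0]])) for a,b in((0,3),(1,2))])
s=4.5;o=(260,195)
scr=q([(82,150),(525,78),(602,423),(144,505)],s,o,.05); print('screws',scr.round(4),scr.mean(0).round(4))
for a,b in ((0,1),(3,2)): d=scr[a]-scr[b]; print(np.linalg.norm(d),np.degrees(np.arctan2(d[1],d[0]))-90)
for a,b in ((0,3),(1,2)): d=scr[a]-scr[b]; print(np.linalg.norm(d),np.degrees(np.arctan2(d[1],d[0])))
r=q([(193,196),(440,160)],s,o,.055); d=r[0]-r[1]; print('railtop ends',r,np.linalg.norm(d),np.degrees(np.arctan2(d[1],d[0]))-90)
out=q([(32,105),(545,27),(640,468),(110,565)],s,o,.05);print('outer',out,out.mean(0))
print('tip',q([(320,292)],s,o,.066),'piv',q([(555,322)],s,o,.06),'pin',q([(204,267)],s,o,.055),'head?',q([(190,265)],s,o,.055),'block',q([(158,275)],s,o,.064))
E
```

```text
carrier [[0.5866 0.1696 0.008 ]
 [0.5442 0.097  0.008 ]
 [0.5032 0.1204 0.008 ]
 [0.5461 0.1934 0.008 ]] [0.545  0.1451 0.008 ]
[np.float64(0.0469572551423801), np.float64(0.08408471919491023), np.float64(0.04711513607875519), np.float64(0.08475849344568989)]
long yaw -120.36785132082909 short [np.float64(-30.48416082391729), np.float64(-29.664389519663516)]
screws [[ 0.5387 -0.0751  0.05  ]
 [ 0.57   -0.2727  0.05  ]
 [ 0.4216 -0.2967  0.05  ]
 [ 0.3904 -0.0989  0.05  ]] [ 0.4802 -0.1858  0.05  ]
0.20004248057711274 9.011919520342616
0.20025821162452842 8.961811188698448
0.15023252879765644 9.11400616314971
0.15040820378798217 9.196037566916043
railtop ends [[ 0.5184721  -0.12220447  0.055     ]
 [ 0.53359172 -0.23082784  0.055     ]] 0.10967060030552654 7.924261720275084
outer [[ 0.55829868 -0.05354568  0.05      ]
 [ 0.59290071 -0.28320826  0.05      ]
 [ 0.40279843 -0.31187255  0.05      ]
 [ 0.36658417 -0.08415985  0.05      ]] [ 0.4801455  -0.18319658  0.05      ]
tip [[ 0.47770198 -0.17301114  0.066     ]] piv [[ 0.46437991 -0.27512741  0.06      ]] pin [[ 0.48836217 -0.12611252  0.055     ]] head? [[ 0.48923945 -0.12011674  0.055     ]] block [[ 0.48515872 -0.10495179  0.064     ]]
```

```bash
python3 - <<'E'
from h import *
M=T(); print(M.round(4))
f=np.load('pics/wrist0.npz'); p=cloud('wrist',f['d'],(f['K'],f['P']))
for u,v in [(280,200),(290,240),(210,180),(310,80),(420,110),(490,270)]: print(u,v,p[v,u].round(3))
for n in('top','scene'):
    f=np.load(f'pics/{n}0.npz'); p=cloud(n,f['d'],(f['K'],f['P'])); z=p[...,2]; m=(f['d']>0); print(n,np.percentile(z[m],[50,99,99.9,100]))
f=np.load('pics/top0.npz');p=cloud('top',f['d'],(f['K'],f['P']))
for u,v in [(166,228),(175,230),(332,262),(320,300),(292,257),(118,118),(243,118),(186,166)]: print(u,v,p[v,u].round(4))
# needed
tz=M[:3,2]; print('tool z yaw',np.degrees(np.arctan2(tz[1],tz[0])))
for n,t in [('carr',[.545,.1451,.15])]: print(M[:3,:3].T@(np.array(t)-M[:3,3])/.15)
E
```

```text
[[-7.000e-04  9.662e-01  2.579e-01  1.674e-01]
 [ 2.000e-03  2.579e-01 -9.662e-01 -6.273e-01]
 [-1.000e+00 -1.000e-04 -2.100e-03  2.412e-01]
 [ 0.000e+00  0.000e+00  0.000e+00  1.000e+00]]
280 200 [ 0.151 -0.663  0.061]
290 240 [ 0.151 -0.661  0.167]
210 180 [ 0.151 -0.581  0.052]
310 80 [ 0.279 -0.656  0.066]
420 110 [ 0.279 -0.765  0.079]
490 270 [ 0.158 -0.851  0.14 ]
top [-3.18396890e-05  5.89952123e-02  7.51842593e-02  7.94574754e-02]
scene [-0.00185839  0.174348    0.25088589  0.27524358]
166 228 [0.5394 0.1415 0.0465]
175 230 [0.5379 0.1307 0.0111]
332 262 [ 0.4731 -0.1748  0.0678]
320 300 [ 0.4021 -0.1533  0.05  ]
292 257 [ 0.4828 -0.0996  0.0646]
118 118 [0.757  0.2416 0.0594]
243 118 [ 0.7542 -0.0067  0.0746]
186 166 [0.6688 0.1105 0.023 ]
tool z yaw -75.05311216697966
[ 0.61633203  3.7603361  -4.32474195]
```

Both crops are clear. The grey carrier is at (0.545, 0.145) with its tab along -30°, and the viewer is at (0.480, -0.186) with a yaw of about 9°. On the way I'll stop above the viewer for a close look.

Emit:
servo_tool --hand '[1,1,1,1,1]' --pt "0 0.2 -0.2" --pt "0 0.4 -0.4" --pt "0 0.6 -0.6" --pt "0 0.8 -0.8" --pt "0 1 -1" --spin '[0,0,0,0,0]'

```text
time_s: 0.78
eef_pos: [0.2743, -0.4429, 0.242]
tcp_rot: [0.431, 0.561, -0.431, 0.561]
contact_force: [0.6, -0.5, 0.9]
gripper_width: 0.993
```

Emit:
servo_tool --hand '[1,1,1,1,1]' --pt "0 0.2 -0.2" --pt "0 0.4 -0.4" --pt "0 0.6 -0.6" --pt "0 0.8 -0.8" --pt "0 1 -1" --spin '[0,0,0,0,0]'

```text
time_s: 1.4
eef_pos: [0.3804, -0.2594, 0.2421]
tcp_rot: [0.431, 0.561, -0.431, 0.561]
contact_force: [-0.1, -0.0, -0.2]
gripper_width: 1.003
```

Emit:
servo_tool --hand '[1,1,1,1,1]' --pt "0 0.2 -0.1" --pt "0 0.35 -0.25" --pt "0 0.5 -0.35" --pt "0 0.5 -0.35" --pt "0 0.5 -0.35" --spin '[0.01,0.02,0.033,0.033,0.033]'

```text
time_s: 2.02
eef_pos: [0.4382, -0.1916, 0.242]
tcp_rot: [0.459, 0.538, -0.46, 0.537]
contact_force: [0.4, 0.2, -0.1]
gripper_width: 1.001
```

```bash
python3 - <<'E'
from h import *
kp=pose('wrist'); im,d=eyes.camera('wrist'); save('w1',im); np.savez('pics/w1.npz',im=im,d=d,K=kp[0],P=kp[1]); M=T();print(M.round(4),readout.observe()['time_s'],readout.observe()['joint_positions'])
E
```

```text
[[-1.100e-03  9.879e-01  1.548e-01  4.380e-01]
 [-3.000e-04  1.548e-01 -9.879e-01 -1.920e-01]
 [-1.000e+00 -1.100e-03  2.000e-04  2.420e-01]
 [ 0.000e+00  0.000e+00  0.000e+00  1.000e+00]] 2.075 [ 0.6580186   0.07530969 -0.3434771   1.98335712  0.02935986  1.08842033
 -1.11355775]
```

View pics/w1.png

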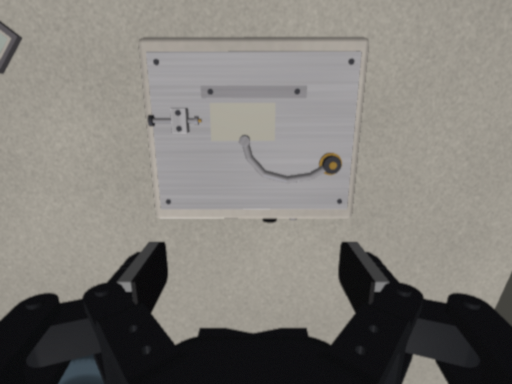

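```bash
python3 - <<'E'
import cv2
im=cv2.imread('pics/w1.png')
cv2.imwrite('pics/c3.png',cv2.resize(im[75:185,135:265],None,fx=6,fy=5.4 and 6,interpolation=cv2.INTER_CUBIC)[:600])
cv2.imwrite('pics/c4.png',cv2.resize(im[30:230,130:375],None,fx=3,fy=3,interpolation=cv2.INTER_CUBIC))
E
```

```text
(no output)
```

View pics/c3.png

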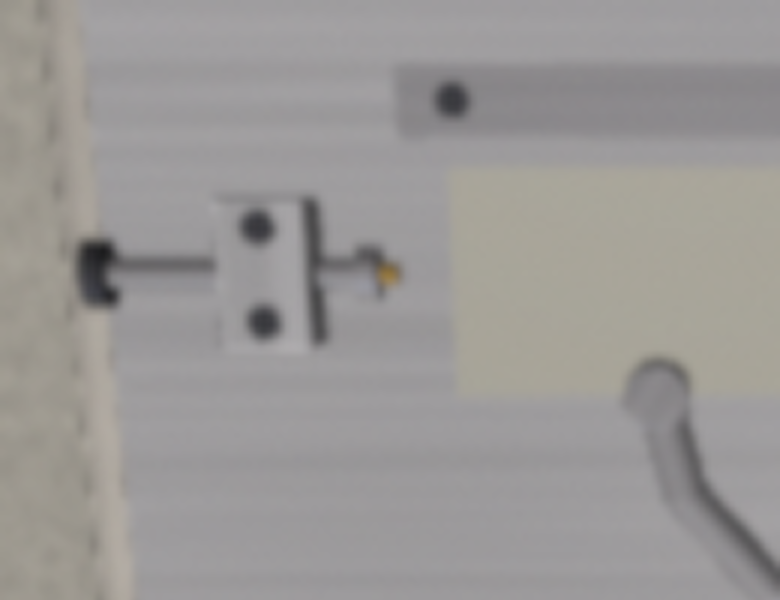

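View pics/c4.png

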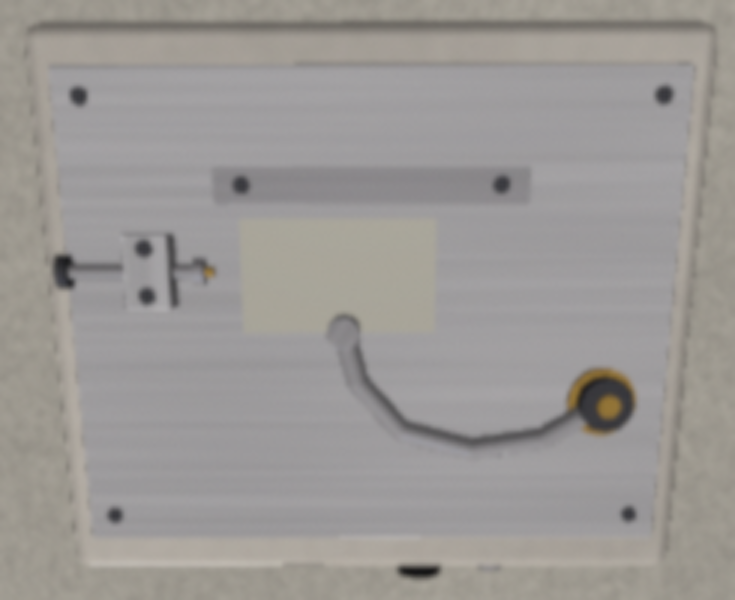

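```bash
python3 - <<'E'
from h import *
f=np.load('pics/w1.npz'); KP=(f['K'],f['P'])
def q(pts,s,o,z): return np.array([plane('w',(x+.5)/s-.5+o[0],(y+.5)/s-.5+o[1],z,KP) for x,y in pts])
scr=q([(78,96),(664,95),(628,514),(115,515)],3,(130,30),.05); print('screws',scr.round(4),scr.mean(0).round(4))
yaws=[]
for a,b,k in ((0,1,90),(3,2,90),(0,3,0),(1,2,0)): d=scr[a]-scr[b]; yaws.append(np.degrees(np.arctan2(d[1],d[0]))-k); print(np.linalg.norm(d),yaws[-1])
yaw=np.mean(yaws); c=scr.mean(0)[:2]; a=np.radians(yaw); Rv=np.array([[np.cos(a),-np.sin(a)],[np.sin(a),np.cos(a)]])
V=lambda p:((p[:,:2]-c)@Rv*1000).round(1)
print(yaw,c)
print('pin tip',V(q([(401,274)],6,(135,75),.055)),'head',V(q([(383,270)],6,(135,75),.055)),'blockface',V(q([(303,200),(310,350)],6,(135,75),.064)))
print('post',V(q([(660,390)],6,(135,75),.066)),'railface',V(q([(397,137),(780,132)],6,(135,75),.055)),V(q([(214,203),(530,203)],3,(130,30),.055)),'pivot',V(q([(604,404)],3,(130,30),.062)))
E
```

```text
screws [[ 0.5405 -0.0748  0.05  ]
 [ 0.5722 -0.2725  0.05  ]
 [ 0.4239 -0.2962  0.05  ]
 [ 0.3923 -0.0987  0.05  ]] [ 0.4822 -0.1856  0.05  ]
0.20022968036225355 9.112395789682097
0.19998531460168872 9.119159833973313
0.1501568497068398 9.172154565898586
0.15013318444715246 9.078905399549349
9.120653897275837 [ 0.48222328 -0.18556463]
pin tip [[17.  55.4]] head [[17.6 58.5]] blockface [[29.5 69.9]
 [ 4.4 70.4]]
post [[-2.4  9.3]] railface [[ 40.   54.9]
 [ 40.7 -11.6]] [[ 40.1  54.6]
 [ 39.9 -55.2]] pivot [[-29.5 -84.2]]
```

Emit:
servo_tool --hand '[1,1,1,1,1]' --pt "0 0.07 -0.2" --pt "0 0.14 -0.4" --pt "0 0.2 -0.6" --pt "0 0.25 -0.8" --pt "0 0.3 -1" --spin '[0,0,0,0,0]'

```text
time_s: 2.7
eef_pos: [0.4596, -0.0363, 0.2422]
tcp_rot: [0.46, 0.537, -0.46, 0.537]
contact_force: [0.9, -0.4, 0.2]
gripper_width: 1.0
```

Emit:
servo_tool --hand '[1,1,1,1,1]' --pt "0 0.1 -0.3" --pt "0 0.2 -0.6" --pt "0 0.3 -0.9" --pt "0 0.4 -1" --pt "0 0.5 -1" --spin '[0,0,0,0,0]'

```text
time_s: 3.32
eef_pos: [0.5109, 0.1245, 0.2423]
tcp_rot: [0.459, 0.538, -0.459, 0.538]
contact_force: [-0.3, -0.1, 0.4]
gripper_width: 0.996
```

Emit:
servo_tool --hand '[1,1,1,1,1]' --pt "0.1 0 -0.1" --pt "0.2 0 -0.2" --pt "0.3 0 -0.32" --pt "0.4 0 -0.32" --pt "0.4 0 -0.32" --spin '[0.05,0.1,0.15,0.2,0.218]'

```text
time_s: 3.95
eef_pos: [0.5029, 0.1685, 0.1803]
tcp_rot: [-0.613, -0.35, 0.616, -0.351]
contact_force: [-1.4, -0.0, -0.6]
gripper_width: 1.0
```

```bash
python3 - <<'E'
from h import *
kp=pose('wrist'); im,d=eyes.camera('wrist'); save('w2',im); np.savez('pics/w2.npz',im=im,d=d,K=kp[0],P=kp[1]); M=T();print(M.round(4),readout.observe()['time_s'],readout.observe()['joint_positions'])
E
```

```text
[[-2.000e-03  8.605e-01 -5.094e-01  5.035e-01]
 [-2.100e-03 -5.094e-01 -8.605e-01  1.686e-01]
 [-1.000e+00 -6.000e-04  2.800e-03  1.810e-01]
 [ 0.000e+00  0.000e+00  0.000e+00  1.000e+00]] 4.0 [ 0.08769512  0.27803522 -0.55468497  1.91711617  0.1743119   0.99616281
 -2.65076593]
```

View pics/w2.png

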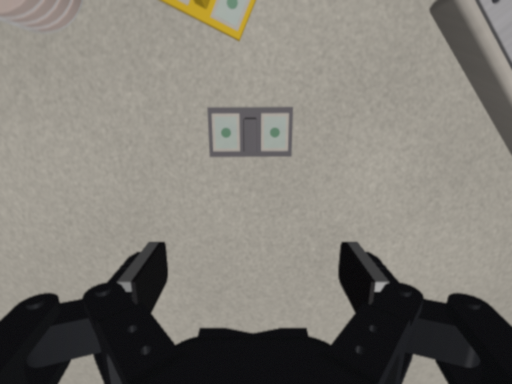

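```bash
python3 - <<'E'
import cv2
im=cv2.imread('pics/w2.png')
cv2.imwrite('pics/c5.png',cv2.resize(im[95:170,195:305],None,fx=7,fy=7,interpolation=cv2.INTER_CUBIC))
E
```

```text
(no output)
```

View pics/c5.png

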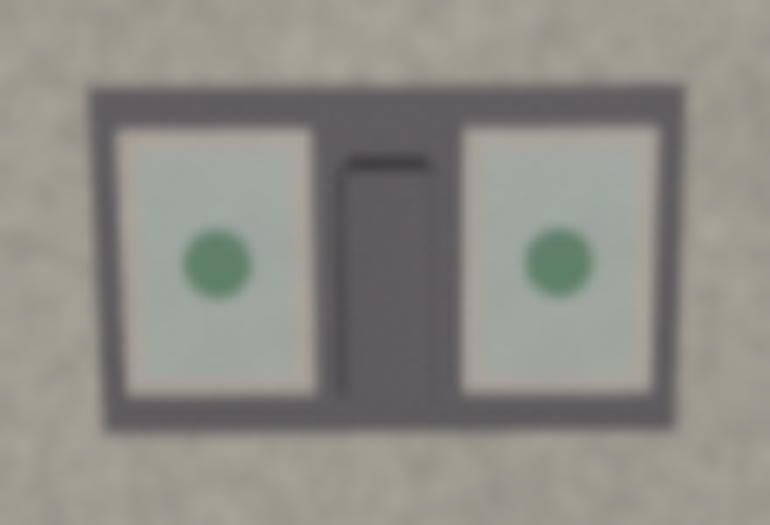

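```bash
python3 - <<'E'
from h import *
f=np.load('pics/w2.npz'); KP=(f['K'],f['P'])
def q(pts,s,o,z): return np.array([plane('w',(x+.5)/s-.5+o[0],(y+.5)/s-.5+o[1],z,KP) for x,y in pts])
c=q([(90,88),(685,87),(676,430),(104,432)],7,(195,95),.008)
print(c.mean(0).round(4),[np.linalg.norm(c[i]-c[i-1]).round(4) for i in range(4)])
g=q([(217,264),(560,262)],7,(195,95),.008); print('dots mid',g.mean(0))
for a,b in((1,0),(2,3)): d=c[a]-c[b]; print(np.degrees(np.arctan2(d[1],d[0])))
for a,b in((0,3),(1,2)): d=c[a]-c[b]; print(np.degrees(np.arctan2(d[1],d[0])))
M=T(); print('tool z yaw',np.degrees(np.arctan2(M[1,2],M[0,2])))
for p in (c.mean(0),g.mean(0)): print('delta tool/0.15',(M[:3,:3].T@(np.array([*p[:2],.025])-M[:3,3])/.15).round(3))
E
```

```text
[0.547  0.1455 0.008 ] [np.float64(0.0494), np.float64(0.0853), np.float64(0.0493), np.float64(0.0859)]
dots mid [0.54701965 0.14556484 0.008     ]
-120.4352612145418
-120.3695713652115
-30.588952629211878
-29.90914920683641
tool z yaw -120.62663616904804
delta tool/0.15 [ 1.04   0.328 -0.018]
delta tool/0.15 [ 1.04   0.328 -0.019]
```

Emit:
servo_tool --hand '[0.6,0.6,0.6,0.6,0.6]' --pt "0 0.2 -0.02" --pt "0.15 0.33 -0.02" --pt "0.3 0.33 -0.02" --pt "0.5 0.33 -0.02" --pt "0.6 0.33 -0.02" --spin '[0,0,0,0,0]'

```text
time_s: 4.62
eef_pos: [0.5471, 0.1465, 0.0904]
tcp_rot: [-0.612, -0.351, 0.615, -0.352]
contact_force: [-0.2, 0.1, -0.1]
gripper_width: 0.796
```

Emit:
servo_tool --hand '[0.3,0.3,0.3,0.3,0.3]' --pt "0.1 0 0" --pt "0.2 0 0" --pt "0.3 0 0" --pt "0.4 0 0" --pt "0.44 0 0" --spin '[0,0,0,0,0]'

```text
time_s: 5.25
eef_pos: [0.5466, 0.1493, 0.025]
tcp_rot: [-0.612, -0.353, 0.614, -0.352]
contact_force: [0.1, -0.0, 0.2]
gripper_width: 0.648
```

```bash
python3 - <<'E'
from h import *
s=readout.observe(); print(s['contact_force'],s['gripper_width'],s['joint_positions'])
M=T();print(M.round(4)); print('d',(M[:3,:3].T@(np.array([.547,.1455,.025])-M[:3,3])*1000).round(1))
im,d=eyes.camera('wrist'); save('w3',im)
E
```

```text
[ 0.11031397 -0.02176647  0.17231868] 0.6475332646352604 [ 0.03248394  0.56280731 -0.44750113  1.91499742  0.34839185  0.74212971
 -2.71332749]
[[-1.800e-03  8.641e-01 -5.033e-01  5.466e-01]
 [-5.000e-04 -5.033e-01 -8.641e-01  1.493e-01]
 [-1.000e+00 -1.300e-03  1.300e-03  2.500e-02]
 [ 0.000e+00  0.000e+00  0.000e+00  1.000e+00]]
d [-0.   2.3  3. ]
```

View pics/w3.png

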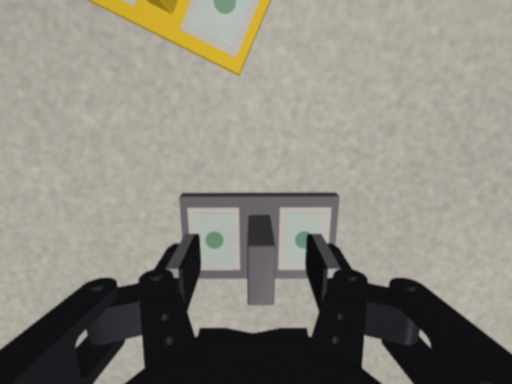

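Emit:
servo_tool --hand '[0.3,0.3,0.3,0.3,0.3]' --pt "0 0.015 0.02" --pt "0 0.015 0.02" --pt "0 0.015 0.02" --pt "0 0.015 0.02" --pt "0 0.015 0.02" --spin '[0,0,0,0,0]'

```text
time_s: 5.92
eef_pos: [0.5479, 0.1458, 0.0265]
tcp_rot: [0.613, 0.352, -0.613, 0.352]
contact_force: [-0.3, -0.0, -0.1]
gripper_width: 0.649
```

Emit:
servo_tool --hand '[-0.3,-0.5,-0.8,-1,-1]' --pt "0 0 0" --pt "0 0 0" --pt "0 0 0" --pt "0 0 0" --pt "0 0 0" --spin '[0,0,0,0,0]'

```text
time_s: 6.55
eef_pos: [0.5479, 0.1458, 0.0264]
tcp_rot: [0.613, 0.352, -0.613, 0.352]
contact_force: [-0.9, 0.2, 1.3]
gripper_width: 0.131
```

Emit:
servo_tool --hand '[-1,-1,-1,-1,-1]' --pt "0 0 0" --pt "0 0 0" --pt "0 0 0" --pt "0 0 0" --pt "0 0 0" --spin '[0,0,0,0,0]'

```text
time_s: 7.18
eef_pos: [0.548, 0.1458, 0.0264]
tcp_rot: [0.613, 0.352, -0.613, 0.352]
contact_force: [-0.5, 0.5, 0.8]
gripper_width: 0.131
```

```bash
python3 - <<'E'
from h import *
s=readout.observe(); print(s['contact_force'],s['gripper_width'])
M=T();print(M.round(4)); print('carrier in tool, mm',(M[:3,:3].T@(np.array([.547,.1455,0])-M[:3,3])*1000).round(1))
im,d=eyes.camera('wrist'); save('w4',im)
E
```

```text
[-0.4879089   0.5088907   0.78041056] 0.13085801742554054
[[ 4.000e-04  8.640e-01 -5.034e-01  5.480e-01]
 [ 2.000e-04 -5.034e-01 -8.640e-01  1.458e-01]
 [-1.000e+00  2.000e-04 -4.000e-04  2.640e-02]
 [ 0.000e+00  0.000e+00  0.000e+00  1.000e+00]]
carrier in tool, mm [26.4 -0.7  0.8]
```

View pics/w4.png

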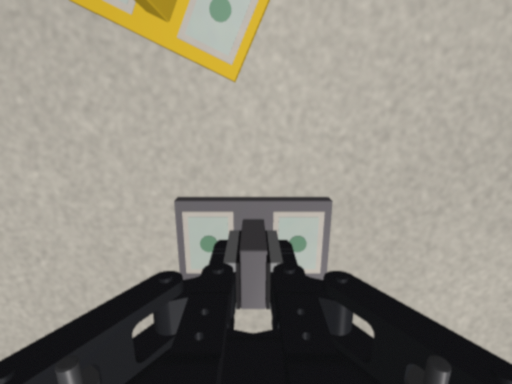

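Emit:
servo_tool --hand '[-1,-1,-1,-1,-1]' --pt "-0.05 0 0" --pt "-0.2 0 0" --pt "-0.4 0 0" --pt "-0.6 0 0" --pt "-0.7 0 0" --spin '[0,0,0,0,0]'

```text
time_s: 7.85
eef_pos: [0.5482, 0.1458, 0.1329]
tcp_rot: [0.614, 0.352, -0.613, 0.353]
contact_force: [0.6, 0.1, -0.0]
gripper_width: 0.132
```

Emit:
servo_tool --hand '[-1,-1,-1,-1,-1]' --pt "0 0.05 0.1" --pt "0 0.15 0.3" --pt "0 0.25 0.55" --pt "0 0.35 0.8" --pt "0 0.45 0.97" --spin '[0,0,0,0,0]'

```text
time_s: 8.48
eef_pos: [0.53, -0.0182, 0.1291]
tcp_rot: [-0.612, -0.352, 0.616, -0.351]
contact_force: [0.1, 0.5, 0.2]
gripper_width: 0.13
```

Emit:
servo_tool --hand '[-1,-1,-1,-1,-1]' --pt "0 0.1 0.25" --pt "0 0.2 0.5" --pt "0 0.3 0.75" --pt "0 0.4 0.9" --pt "0 0.44 0.98" --spin '[-0.05,-0.1,-0.15,-0.19,-0.2186]'

```text
time_s: 9.1
eef_pos: [0.513, -0.1781, 0.1292]
tcp_rot: [0.458, 0.539, -0.46, 0.537]
contact_force: [-0.1, 0.8, -0.6]
gripper_width: 0.129
```

```bash
cat >> h.py <<'E'
A=np.radians(9.12); C=np.array([.4822,-.1856]); RV=np.array([[np.cos(A),-np.sin(A)],[np.sin(A),np.cos(A)]])
OFF=np.array([26.4,-.7,0])
def st():
    s=readout.observe(); M=T(); cw=M[:3,3]+M[:3,:3]@(OFF/1000)
    v=(cw[:2]-C)@RV*1000; f=np.array(s['contact_force']); fv=f[:2]@RV
    print('t %.2f carrier viewer xy'%s['time_s'],v.round(2),'h %.2f'%(cw[2]*1000-50),'yaw err %.2f'%(np.degrees(np.arctan2(M[1,1],M[0,1]))-9.12),'tilt',(M[2,1:]*1e3).round(1),'F viewer',fv.round(1),f[2].round(1),'w %.3f'%s['gripper_width'])
E
python3 - <<'E'
from h import *
st(); kp=pose('wrist'); im,d=eyes.camera('wrist'); save('w5',im); print(readout.observe()['joint_positions'])
E
```

```text
t 9.10 carrier viewer xy [30.82  2.54] h 52.79 yaw err -0.11 tilt [ -4.2  -0.5 129.2] F viewer [0.1 0.8] -0.6 w 0.129
[ 0.69930444  0.36831758 -0.51121958  1.9265453   0.22823656  0.90733458
 -1.33934646]
```

View pics/w5.png

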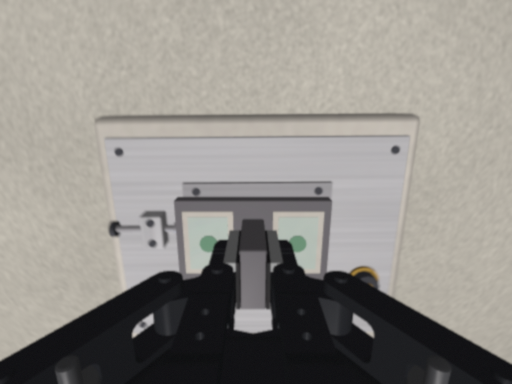

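Emit:
servo_tool --hand '[-1,-1,-1,-1,-1]' --pt "0 0.03 -0.023" --pt "0.08 0.03 -0.023" --pt "0.16 0.03 -0.023" --pt "0.24 0.03 -0.023" --pt "0.28 0.03 -0.023" --spin '[0,0,0,0,0]'

```text
time_s: 9.78
eef_pos: [0.5188, -0.1696, 0.0878]
tcp_rot: [0.458, 0.539, -0.459, 0.538]
contact_force: [0.3, -0.1, -1.8]
gripper_width: 0.129
```

```bash
sed -i 's/M\[2,1:\]/M[2,1:3]/' h.py; python3 - <<'E'
from h import *
st(); im,d=eyes.camera('wrist'); save('w6',im);st()
im,d=eyes.camera('scene'); cv2.imwrite('pics/s6.png',cv2.cvtColor(cv2.resize(im[150:300,60:260],None,fx=4,fy=4,interpolation=cv2.INTER_CUBIC),cv2.COLOR_RGB2BGR))
E
```

```text
t 9.78 carrier viewer xy [37.97 10.05] h 11.38 yaw err 0.02 tilt [-2.  -1.1] F viewer [ 0.3 -0.1] -1.8 w 0.129
t 9.82 carrier viewer xy [37.73 10.07] h 11.05 yaw err 0.01 tilt [-2.4 -1.4] F viewer [-1.   0.4] -1.2 w 0.132
```

View pics/w6.png

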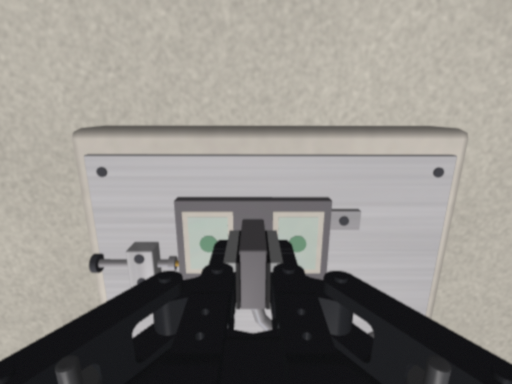

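View pics/s6.png

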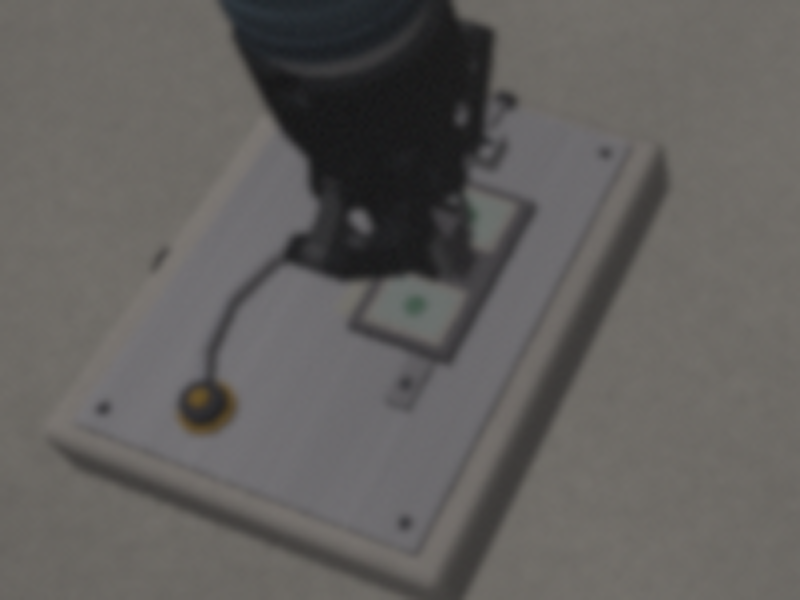

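Emit:
servo_tool --hand '[-1,-1,-1,-1,-1]' --pt "0.015 0 0.02" --pt "0.017 -0.03 0.02" --pt "0.017 -0.06 0.02" --pt "0.017 -0.08 0.02" --pt "0.017 -0.1 0.02" --spin '[0,0,0,0,0]'

```text
time_s: 10.5
eef_pos: [0.5073, -0.1751, 0.0876]
tcp_rot: [0.46, 0.537, -0.457, 0.539]
contact_force: [3.3, 1.6, -1.0]
gripper_width: 0.133
```

```bash
python3 - <<'E'
from h import *
st()
E
```

```text
t 10.50 carrier viewer xy [25.9   6.36] h 11.18 yaw err 0.01 tilt [4.9 0.7] F viewer [3.5 1.1] -1.0 w 0.133
```

Emit:
servo_tool --hand '[-1,-1,-1,-1,-1]' --pt "0 -0.02 0" --pt "0 -0.04 0" --pt "0 -0.06 0" --pt "0 -0.075 0" --pt "0 -0.075 0" --spin '[0,0,0,0,0]'

```text
time_s: 11.12
eef_pos: [0.4944, -0.1773, 0.0868]
tcp_rot: [0.459, 0.538, -0.459, 0.538]
contact_force: [4.2, 1.5, -0.7]
gripper_width: 0.134
```

```bash
python3 - <<'E'
from h import *
st(); im,d=eyes.camera('wrist'); save('w7',im);st()
im,d=eyes.camera('top'); cv2.imwrite('pics/t7.png',cv2.cvtColor(cv2.resize(im[195:325,260:410],None,fx=4.5,fy=4.5,interpolation=cv2.INTER_CUBIC),cv2.COLOR_RGB2BGR))
E
```

```text
t 11.12 carrier viewer xy [12.65  6.3 ] h 10.41 yaw err -0.01 tilt [0.4 0.1] F viewer [4.4 0.9] -0.7 w 0.134
t 11.18 carrier viewer xy [12.71  6.29] h 10.42 yaw err -0.02 tilt [0.4 0.1] F viewer [3.8 0.8] -1.4 w 0.129
```

View pics/w7.png

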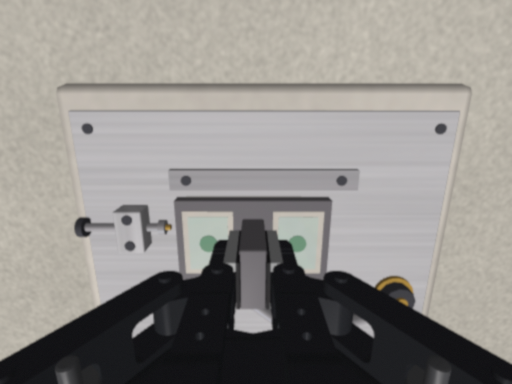

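View pics/t7.png

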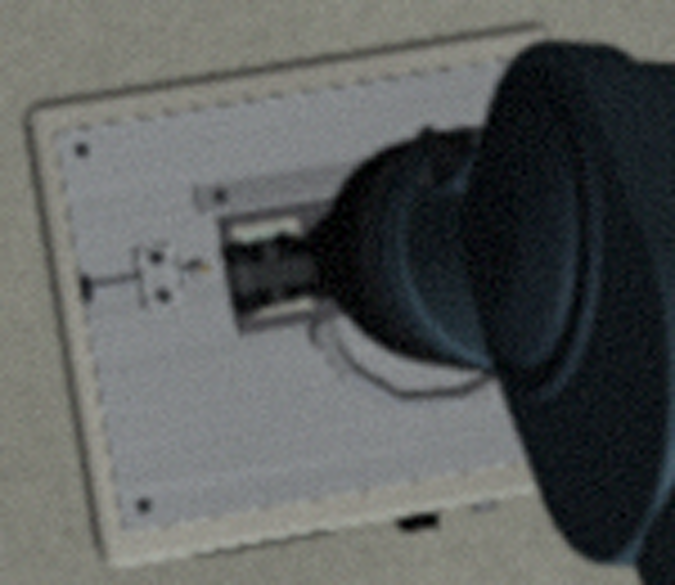

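```bash
python3 - <<'E'
from h import *
im=cv2.imread('pics/w7.png'); cv2.imwrite('pics/c7.png',cv2.resize(im[160:290,150:280],None,fx=4.5,fy=4.5,interpolation=cv2.INTER_CUBIC))
kp=pose('wrist'); V=lambda u,v,z:((plane('w',u,v,z,kp)[:2]-C)@RV*1000).round(1)
print('rail face',V(169.5,190,.055),V(358,190,.055),'plate edge',V(176,198,.068),V(330,198,.068),'pin',V(172,228.5,.055))
E
```

```text
rail face [40.5 54.8] [ 40.5 -55.2] plate edge [39.5 47.8] [ 39.5 -35.6] pin [16.2 55.2]
```

View pics/c7.png

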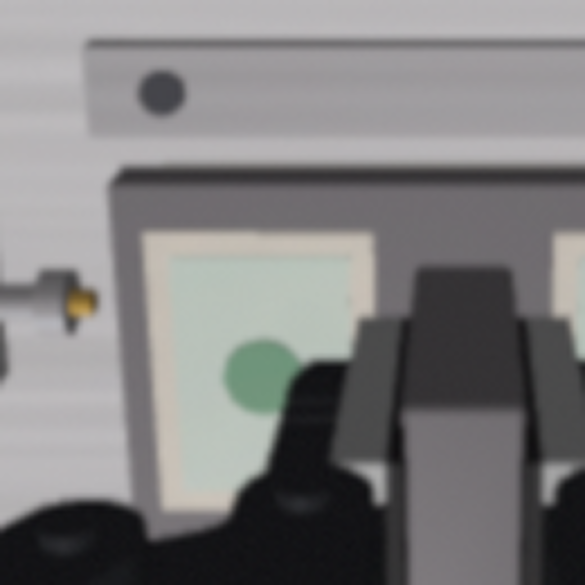

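```bash
python3 - <<'E'
from h import *
kp=pose('wrist'); V=lambda u,v,z:((plane('w',u,v,z,kp)[:2]-C)@RV*1000).round(1)
print('rail face',V(169.5,189.6,.055),'plate top edge',V(176,200.2,.0684),'bottom edge',V(177,196.8,.0604),'end',V(174.5,205,.0684))
E
```

```text
rail face [40.7 54.8] plate top edge [38.4 47.8] bottom edge [37.9 49.3] end [35.7 48.8]
```

Emit:
servo_tool --hand '[-1,-1,-1,-1,-1]' --pt "0.012 -0.003 0" --pt "0.024 -0.003 0" --pt "0.036 -0.003 0" --pt "0.046 -0.003 0" --pt "0.05 -0.003 0" --spin '[0,0,0,0,0]'

```text
time_s: 11.85
eef_pos: [0.4938, -0.1775, 0.0791]
tcp_rot: [0.459, 0.538, -0.459, 0.538]
contact_force: [4.4, 0.6, -0.3]
gripper_width: 0.135
```

```bash
python3 - <<'E'
from h import *
st()
E
```

```text
t 11.85 carrier viewer xy [12.02  6.2 ] h 2.69 yaw err -0.01 tilt [-0.2  0.1] F viewer [ 4.4 -0.1] -0.3 w 0.135
```

Emit:
servo_tool --hand '[-1,-1,-1,-1,-1]' --pt "0.004 0 0" --pt "0.008 0 0" --pt "0.011 0 0" --pt "0.014 0 0" --pt "0.014 0 0" --spin '[0,0,0,0,0]'

```text
time_s: 12.48
eef_pos: [0.4938, -0.1773, 0.0771]
tcp_rot: [0.459, 0.538, -0.459, 0.538]
contact_force: [5.2, 0.7, -1.6]
gripper_width: 0.13
```

```bash
python3 - <<'E'
from h import *
st()
E
```

```text
t 12.47 carrier viewer xy [12.08  6.36] h 0.65 yaw err -0.01 tilt [-0.  -0.1] F viewer [ 5.3 -0.2] -1.6 w 0.130
```

Emit:
servo_tool --hand '[-1,-1,-1,-1,-1]' --pt "0.002 0 0" --pt "0.004 0 0" --pt "0.005 0 0" --pt "0.005 0 0" --pt "0.005 0 0" --spin '[0,0,0,0,0]'

```text
time_s: 13.1
eef_pos: [0.4939, -0.1773, 0.0764]
tcp_rot: [0.459, 0.538, -0.459, 0.538]
contact_force: [3.5, 1.3, -0.8]
gripper_width: 0.134
```

```bash
python3 - <<'E'
from h import *
st()
E
```

```text
t 13.10 carrier viewer xy [12.18  6.39] h 0.03 yaw err -0.01 tilt [ 0.1 -0. ] F viewer [3.6 0.7] -0.8 w 0.134
```

Emit:
servo_tool --hand '[-1,-1,-1,-1,-1]' --pt "0.002 0 0" --pt "0.004 0 0" --pt "0.005 0 0" --pt "0.005 0 0" --pt "0.005 0 0" --spin '[0,0,0,0,0]'

```text
time_s: 13.72
eef_pos: [0.4943, -0.1773, 0.0763]
tcp_rot: [0.459, 0.538, -0.459, 0.538]
contact_force: [3.1, 1.2, 5.5]
gripper_width: 0.13
```

```bash
python3 - <<'E'
from h import *
st()
E
```

```text
t 13.72 carrier viewer xy [12.62  6.29] h -0.06 yaw err -0.00 tilt [0.6 0.4] F viewer [3.3 0.7] 5.5 w 0.130
```

Stage contact is felt: Fz rose from about -1 to +5.5 N. I'll ease off slightly and move to the rail.

Emit:
servo_tool --hand '[-1,-1,-1,-1,-1]' --pt "-0.003 0 0" --pt "-0.003 0.004 0" --pt "-0.003 0.008 0" --pt "-0.003 0.012 0" --pt "-0.003 0.012 0" --spin '[0,0,0,0,0]'

```text
time_s: 14.35
eef_pos: [0.4958, -0.1773, 0.0764]
tcp_rot: [0.459, 0.538, -0.459, 0.538]
contact_force: [2.1, 1.0, 4.9]
gripper_width: 0.126
```

```bash
python3 - <<'E'
from h import *
st()
E
```

```text
t 14.35 carrier viewer xy [14.1   6.06] h -0.03 yaw err -0.01 tilt [0.2 0.4] F viewer [2.3 0.7] 4.9 w 0.126
```

Emit:
servo_tool --hand '[-1,-1,-1,-1,-1]' --pt "-0.002 0 0" --pt "-0.002 0.003 0" --pt "-0.002 0.006 0" --pt "-0.002 0.008 0" --pt "-0.002 0.008 0" --spin '[0,0,0,0,0]'

```text
time_s: 14.98
eef_pos: [0.4966, -0.1772, 0.0764]
tcp_rot: [0.459, 0.538, -0.459, 0.538]
contact_force: [2.4, -1.4, 4.1]
gripper_width: 0.131
```

```bash
python3 - <<'E'
from h import *
st()
E
```

```text
t 14.97 carrier viewer xy [14.83  6.02] h -0.05 yaw err -0.02 tilt [-0.5  0.3] F viewer [ 2.2 -1.8] 4.1 w 0.131
```

Emit:
servo_tool --hand '[-1,-1,-1,-1,-1]' --pt "-0.002 0.002 0" --pt "-0.002 0.004 0" --pt "-0.002 0.006 0" --pt "-0.002 0.006 0" --pt "-0.002 0.006 0" --spin '[0,0,0,0,0]'

```text
time_s: 15.6
eef_pos: [0.4967, -0.1771, 0.0764]
tcp_rot: [0.458, 0.539, -0.459, 0.538]
contact_force: [-0.7, -1.8, 4.3]
gripper_width: 0.13
```

```bash
python3 - <<'E'
from h import *
st()
E
```

```text
t 15.60 carrier viewer xy [14.87  6.1 ] h -0.02 yaw err -0.03 tilt [-2.1 -0. ] F viewer [-1.  -1.6] 4.3 w 0.130
```

x has stalled at 14.87 and the force is turning negative, so this is the rail. One more small push to feel it firmly.

Emit:
servo_tool --hand '[-1,-1,-1,-1,-1]' --pt "-0.001 0.002 0" --pt "-0.001 0.004 0" --pt "-0.001 0.006 0" --pt "-0.001 0.006 0" --pt "-0.001 0.006 0" --spin '[0,0,0,0,0]'

```text
time_s: 16.23
eef_pos: [0.4967, -0.1771, 0.0764]
tcp_rot: [0.458, 0.539, -0.46, 0.537]
contact_force: [-3.2, -1.8, 5.6]
gripper_width: 0.129
```

```bash
python3 - <<'E'
from h import *
st()
E
```

```text
t 16.23 carrier viewer xy [14.89  6.1 ] h 0.04 yaw err -0.04 tilt [-4.  -0.2] F viewer [-3.4 -1.3] 5.6 w 0.129
```

Emit:
servo_tool --hand '[-1,-1,-1,-1,-1]' --pt "-0.002 -0.002 -0.01" --pt "-0.002 -0.002 -0.02" --pt "-0.002 -0.002 -0.03" --pt "-0.002 -0.002 -0.04" --pt "-0.002 -0.002 -0.045" --spin '[0,0,0,0,0]'

```text
time_s: 16.85
eef_pos: [0.4956, -0.17, 0.0765]
tcp_rot: [0.458, 0.539, -0.46, 0.537]
contact_force: [-4.2, -3.3, 2.9]
gripper_width: 0.127
```

```bash
python3 - <<'E'
from h import *
st()
E
```

```text
t 16.85 carrier viewer xy [14.95 13.28] h 0.06 yaw err -0.02 tilt [-3.2 -0.5] F viewer [-4.6 -2.6] 2.9 w 0.127
```

Emit:
servo_tool --hand '[-1,-1,-1,-1,-1]' --pt "0 0 -0.003" --pt "0 0 -0.006" --pt "0 0 -0.009" --pt "0 0 -0.012" --pt "0 0 -0.012" --spin '[0,0,0,0,0]'

```text
time_s: 17.48
eef_pos: [0.4954, -0.1683, 0.0765]
tcp_rot: [0.458, 0.539, -0.46, 0.537]
contact_force: [-4.7, -2.4, 2.6]
gripper_width: 0.128
```

```bash
python3 - <<'E'
from h import *
st()
E
```

```text
t 17.48 carrier viewer xy [14.98 14.99] h 0.07 yaw err -0.02 tilt [-3.2 -0.5] F viewer [-5.  -1.6] 2.6 w 0.128
```

Emit:
servo_tool --hand '[-1,-1,-1,-1,-1]' --pt "0 0 -0.002" --pt "0 0 -0.004" --pt "0 0 -0.006" --pt "0 0 -0.006" --pt "0 0 -0.006" --spin '[0,0,0,0,0]'

```text
time_s: 18.1
eef_pos: [0.4953, -0.1675, 0.0765]
tcp_rot: [0.458, 0.539, -0.46, 0.537]
contact_force: [-4.1, -3.6, 2.2]
gripper_width: 0.129
```

```bash
python3 - <<'E'
from h import *
st()
E
```

```text
t 18.10 carrier viewer xy [15.   15.86] h 0.08 yaw err -0.02 tilt [-3.1 -0.5] F viewer [-4.6 -2.9] 2.2 w 0.129
```

Emit:
servo_tool --hand '[-1,-1,-1,-1,-1]' --pt "0 0 -0.002" --pt "0 0 -0.004" --pt "0 0 -0.006" --pt "0 0 -0.006" --pt "0 0 -0.006" --spin '[0,0,0,0,0]'

```text
time_s: 18.73
eef_pos: [0.4952, -0.1672, 0.0765]
tcp_rot: [0.458, 0.539, -0.46, 0.537]
contact_force: [-3.3, -4.7, 2.0]
gripper_width: 0.128
```

```bash
python3 - <<'E'
from h import *
st()
E
```

```text
t 18.73 carrier viewer xy [14.99 16.14] h 0.07 yaw err -0.04 tilt [-2.9  0.2] F viewer [-4.  -4.2] 2.0 w 0.128
```

Emit:
servo_tool --hand '[-1,-1,-1,-1,-1]' --pt "0 0 -0.002" --pt "0 0 -0.004" --pt "0 0 -0.006" --pt "0 0 -0.006" --pt "0 0 -0.006" --spin '[0,0,0,0,0]'

```text
time_s: 19.35
eef_pos: [0.4952, -0.1671, 0.0765]
tcp_rot: [0.458, 0.538, -0.46, 0.538]
contact_force: [-2.3, -6.2, 1.1]
gripper_width: 0.129
```

```bash
python3 - <<'E'
from h import *
st();im,d=eyes.camera('wrist'); save('w8',im); st(); cv2.imwrite('pics/c8.png',cv2.cvtColor(cv2.resize(im[140:280,110:350],None,fx=3.3,fy=3.3,interpolation=cv2.INTER_CUBIC),cv2.COLOR_RGB2BGR))
E
```

```text
t 19.35 carrier viewer xy [14.99 16.16] h 0.11 yaw err -0.06 tilt [-2.6  1.2] F viewer [-3.3 -5.7] 1.1 w 0.129
t 19.40 carrier viewer xy [15.01 16.16] h 0.12 yaw err -0.06 tilt [-2.6  1.2] F viewer [-3.2 -5.4] 1.2 w 0.133
```

View pics/c8.png

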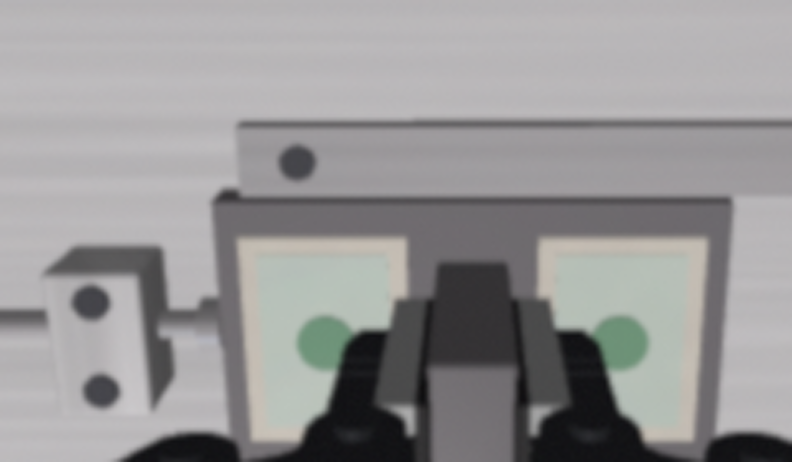

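Emit:
servo_tool --hand '[-1,-1,-1,-1,-1]' --pt "0 0.003 -0.003" --pt "0 0.005 -0.006" --pt "0 0.005 -0.006" --pt "0 0.005 -0.006" --pt "0 0.005 -0.006" --spin '[0,0,0,0,0]'

```text
time_s: 20.02
eef_pos: [0.4952, -0.1671, 0.0765]
tcp_rot: [0.458, 0.538, -0.461, 0.538]
contact_force: [-4.2, -7.5, 2.0]
gripper_width: 0.13
```

```bash
python3 - <<'E'
from h import *
st()
E
```

```text
t 20.02 carrier viewer xy [15.01 16.19] h 0.15 yaw err -0.09 tilt [-3.9  2.2] F viewer [-5.3 -6.8] 2.0 w 0.130
```

Emit:
servo_tool --hand '[-1,-1,-1,-1,-1]' --pt "0 -0.003 0.003" --pt "0 -0.006 0.006" --pt "0 -0.006 0.006" --pt "0 -0.006 0.006" --pt "0 -0.006 0.006" --spin '[0,0,0,0,0]'

```text
time_s: 20.65
eef_pos: [0.4952, -0.1671, 0.0765]
tcp_rot: [0.458, 0.538, -0.46, 0.538]
contact_force: [-1.6, -4.9, 1.7]
gripper_width: 0.13
```

```bash
python3 - <<'E'
from h import *
st()
E
```

```text
t 20.65 carrier viewer xy [15.   16.16] h 0.13 yaw err -0.06 tilt [-2.3  1.3] F viewer [-2.3 -4.5] 1.7 w 0.130
```

Now release while still lightly pressing home.

Emit:
servo_tool --hand '[-0.7,-0.6,-0.4,-0.2,0]' --pt "0 0 0" --pt "0 0 0" --pt "0 0 0" --pt "0 0 0" --pt "0 0 0" --spin '[0,0,0,0,0]'

```text
time_s: 21.28
eef_pos: [0.4968, -0.1647, 0.0772]
tcp_rot: [0.459, 0.538, -0.458, 0.538]
contact_force: [0.7, -0.2, -0.5]
gripper_width: 0.499
```

```bash
python3 - <<'E'
from h import *
st();im,d=eyes.camera('wrist'); save('w9',im);  cv2.imwrite('pics/c9.png',cv2.cvtColor(cv2.resize(im[140:320,110:350],None,fx=3.3,fy=3.3,interpolation=cv2.INTER_CUBIC),cv2.COLOR_RGB2BGR))
E
```

```text
t 21.27 carrier viewer xy [17.03 18.33] h 0.82 yaw err 0.05 tilt [ 0.7 -0.5] F viewer [ 0.7 -0.3] -0.5 w 0.499
```

View pics/c9.png

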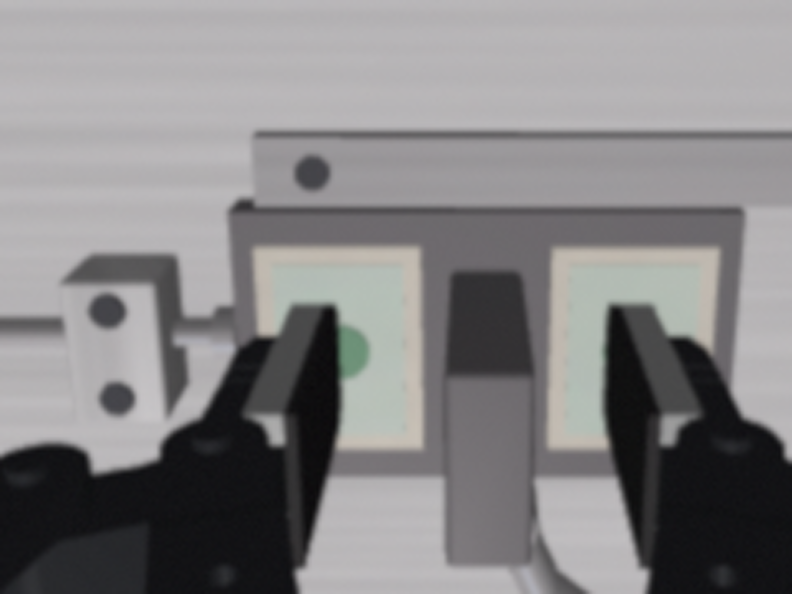

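Emit:
servo_tool --hand '[0,0,0,0,0]' --pt "-0.1 0 0" --pt "-0.3 0 0" --pt "-0.5 0 0" --pt "-0.6 -0.2 0" --pt "-0.6 -0.3 0" --spin '[0,0,0,0,0]'

```text
time_s: 21.95
eef_pos: [0.4521, -0.1733, 0.1691]
tcp_rot: [0.459, 0.537, -0.459, 0.539]
contact_force: [0.3, -0.1, 0.0]
gripper_width: 0.502
```

```bash
python3 - <<'E'
from h import *
st();kp=pose('wrist');im,d=eyes.camera('wrist'); save('w10',im); np.savez('pics/w10.npz',im=im,d=d,K=kp[0],P=kp[1]);  cv2.imwrite('pics/c10.png',cv2.cvtColor(cv2.resize(im[90:240,90:360],None,fx=2.9,fy=2.9,interpolation=cv2.INTER_CUBIC),cv2.COLOR_RGB2BGR))
E
```

```text
t 21.95 carrier viewer xy [-28.41  16.8 ] h 92.67 yaw err -0.05 tilt [2.7 2.7] F viewer [ 0.3 -0.1] 0.0 w 0.502
```

View pics/w10.png

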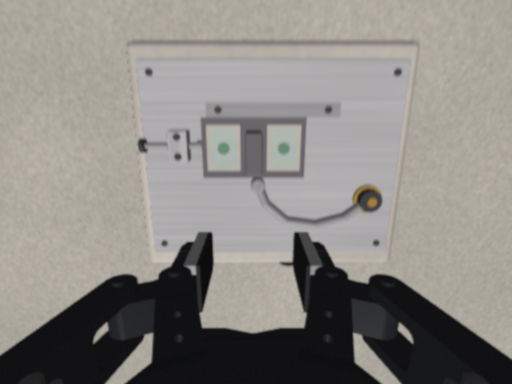

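View pics/c10.png

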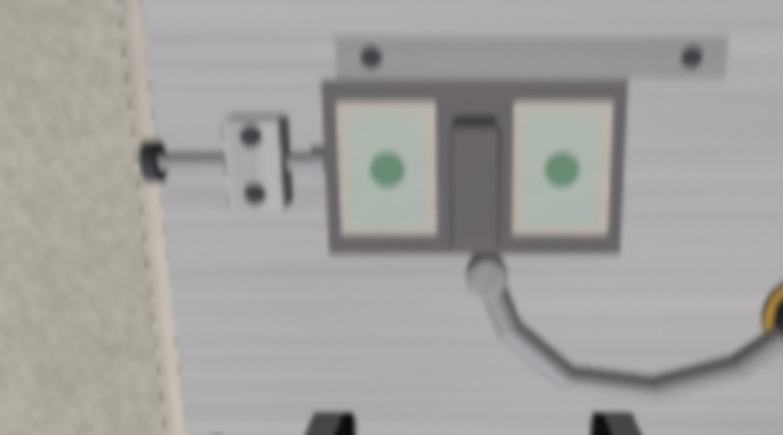

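```bash
python3 - <<'E'
from h import *
f=np.load('pics/w10.npz'); KP=(f['K'],f['P'])
V=lambda pts,z:np.array([((plane('w',(x+.5)/2.9-.5+90,(y+.5)/2.9-.5+90,z,KP)[:2]-C)@RV*1000) for x,y in pts]).round(1)
v=V([(321,81),(628,81),(620,252),(330,252)],.058); print(v,v.mean(0)); print('dots',V([(387,169.5),(562,169.5)],.058),'rail',V([(336,79),(727,79)],.055),'blockface',V([(283,117),(287,207)],.064))
im,_=eyes.camera('top'); save('t11',im); im,_=eyes.camera('scene'); save('s11',im); print(readout.observe()['time_s'])
E
```

```text
[[ 38.6  58.8]
 [ 38.6 -26.9]
 [-10.3 -27. ]
 [-10.2  58.6]] [14.175 15.875]
dots [[14.  41.1]
 [14.  -9.1]] rail [[ 39.1  55.1]
 [ 39.  -55.4]] blockface [[29.1 68.7]
 [ 4.2 69.2]]
22.1
```

View pics/s11.png

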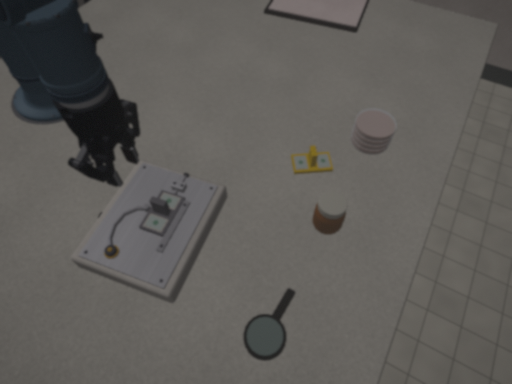

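```bash
python3 - <<'E'
from h import *
print(job.finish_job())
E
```

```text
the job is handed in; nothing more can be done
None
```

The grey carrier is loaded in the viewer and the job is handed in, at about 22 s of the 72 s allowed.

- **Loading:** I gripped the carrier by its tab, drew the clip back with its edge (about 4–5 N), and lowered it onto the stage until I felt contact. I then slid it to the rail, where it stopped at x ≈ 15.0 mm with about 5 N, and to the screw head, where it stopped at y ≈ 16.2 mm with about 7 N. I eased the push and let go.
- **Last checks:** After release the plate is square, its long edge is on the rail within about 0.5 mm of camera accuracy, and the clip post bears on its other edge. The screw head touches its end, with no amber of the pin showing. The gripper is clear of everything. The dishes, jar, lens and yellow look-alike appear unmoved.
- **What disagreed:**
  - The cameras put the viewer's position about 2 mm differently from each other.
  - The screw contact came about 0.8 mm beyond my camera estimate, so I went by the felt contact.
  - The pin's travel was judged only from the pictures, not read directly.

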